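# Third hand at the microscope stage jig

## Task

A technician is about to screw down the aluminium specimen holder lying in the service jig. Swing the jig's yellow keeper bar shut over it until it clicks home in its detent, then push the holder flat and square against the blue sprung fence, with a steady push of about 10 N that puts the fence's red pointer in the green patch of its gauge, without ever driving the fence back to its hard stop. Leave the other things on and around the jig alone, and finish while still holding the holder pressed there with the fingers: do not let go or back away.

Things in the scene. Friction and masses are not known exactly. Their poses are not given: they have to be found in the camera images.
- jig: grey plate 250 (x) x 260 (y) x 12 mm, fixed. Origin: centre of its underside, on the bench. x points from its open side (near the robot) to the fence, y along the fence, z up. Posts on it: hinge post, 24 mm thick, 40 mm above the bench, at x +50, y -105 mm; detent post, 16 mm thick, 38 mm high, at x +43.5, y +80 mm. A block 36 mm high stands behind the fence, from x +112 mm.
- fence (a joint): travel of the blue sprung fence in m along the jig's +x: 0 = fully forward (at the start), 0.020 = hard stop. Spring without preload, 1 N per mm. A red pointer on its +y end moves over a white gauge at the jig's +x, +y corner; the gauge's green patch is 10 mm wide and its middle is 10 mm of travel.
- fence_face (a point): middle of the fence's front face, the face the holder is pressed on, 21 mm above the bench; it moves with the fence. At travel 0 it lies at x +75 mm, y 0 in the jig's frame. The fence is 150 mm long, 12 mm thick, and its top is 34.5 mm above the bench.
- keeper (a joint): angle in rad of the yellow keeper bar about an upright hinge: 0 = shut, against its stop and in the detent, the bar lying along the jig's y over the holder; grows as the bar opens towards the robot (anticlockwise from above), up to 1.5. It stays where it is left (friction 0.05 N m). The ball detent is a bump of about 5 N at the knob in the last 0.08 rad; home is below 0.03.
- keeper_knob (a point): middle of the black upright knob on the bar's free end, 195 mm from the hinge axis: a cylinder 16 mm thick and 34 mm high, from 50 to 84 mm above the bench; this point is 67 mm above the bench. The bar is 16 mm wide, 10 mm thick, its top 50 mm above the bench; a pad under it clears the holder's top by 4 mm.
- keeper_hinge (a point): point on the keeper's upright hinge axis, 45 mm above the bench; at x +50, y -105 mm in the jig's frame.
- holder: loose aluminium specimen holder, a rectangular frame 80 (x) x 110 (y) x 18 mm with a 28 x 62 mm window, about 0.3 kg, lying flat on the jig plate, so 12 to 30 mm above the bench. Origin: centre of its underside. Its +x face goes on the fence, the push is on its -x face.
- holder_push (a point): middle of the holder's -x face (the face nearest the robot), 9 mm above its underside, where to push.
- objective: brass microscope objective standing upright, 27 mm across, 48 mm high; a bystander, to be left alone. Origin: centre of its underside
- eyepiece: black eyepiece standing upright, 38 mm across, 56 mm high; a bystander, to be left alone. Origin: centre of its underside
- screw_tray: blue two-compartment screw tray, 90 x 70 x 22 mm; a bystander, to be left alone. Origin: centre of its underside
- driver: screwdriver with an orange handle, 170 mm long, lying; a bystander, to be left alone. Origin: middle of the tool's length, on its underside
- oil_bottle: small amber bottle, 36 mm across, 75 mm high; a bystander, to be left alone. Origin: centre of its underside
- dish: shallow pale clear dish, 90 mm across, 14 mm high; a bystander, to be left alone. Origin: centre of its underside
- thumbscrew: brass thumbscrew standing on its head on the jig plate's near corner (jig x -95, y +100 mm), 22 mm across, 24 mm high; a bystander, to be left alone. Origin: centre of its underside
- slide_box: green slide box, 100 x 85 x 35 mm; a bystander, to be left alone. Origin: centre of its underside
Not all that is in view belongs to the job. Leave any turquoise look-alike of the holder alone.

How it is judged:
By the outcome, as a careful person would: the job done as asked, in the order asked, and still so for the second after the job is handed in, while the arm keeps its last pose, push and grip.
It also fails if it takes over 56 s, if anything falls off the work surface, if the arm or the gripper's body presses on something with over 40 N, if the wrist force passes 120 N, or if a joint passes its speed limit or range.

## Robot

A 6-joint arm with a two-finger parallel gripper is mounted at the origin on the work surface. World frame = base frame: x ahead of the robot, y to its left, z up, the work surface at z = 0. Lengths are in m, angles in rad, forces in N, time in s.
With the tool pointing down it reaches from about 0.275 to 1 m from the base axis. Payload 8.4 kg.
Tool frame: the origin (TCP) lies on the mounting face of the last link; the fingertips stand ahead of it and the grasp point (between the pads) lies 155 mm ahead of it (ctrl.nose_length is the z of the fingertips in the tool frame, in m); z points along the fingers, y is the line along which they close (so a half turn about z gives the same grasp; the last joint's range is limited). The gripper opens to 85 mm and grips with 20 to 120 N. Pads are 22 mm wide; open, the fingers measure 114 mm over their backs; the gripper's body (76 mm by 85 mm) begins 54 mm behind the grasp point. The pads swing forward as they close: fully open they stand 13 mm farther back than shut.
Start: joints at [1.149, 0.353, 1.633, -0, 1.155, -0.002], TCP at [0.255, 0.571, 0.405] pointing down, gripper open.
Joint ranges: [-2.63, 2.63], [-0.92, 2.1], [0.06, 2.66], [-1.3, 4.44], [0, 2.69], [-3.02, 3.02]. Speed limits (rad/s): [2.22, 2.22, 2.79, 3.14, 3.14, 3.14].

## Interface

Orientations are given as a rotation vector (axis times angle).
In Python, from rig import ctrl gives the robot as it stands. The module is installed in compiled form; this text tells all that it offers.
- The arm moves only by the tool send_rows, never from a script. Its argument "rows" is a list of rows, each a list of 3 entries, a list of its own where there are three numbers: the shift along the tool's x, y, z in mm, then the turn, a rotation vector about the tool's x, y, z in degrees, then the finger opening in mm, from 0 to 85.4. In form: [[[tx, ty, tz], [rx, ry, rz], gripper], ...]. A call has 1 to 5 rows; each row is the pose to reach, as a shift and turn from the pose commanded when the call began, along the tool's axes at that moment; what a row does not reach only later rows make up. A row lasts 1/8 s, in which the tool goes at most 62.5 mm and 10.7 degrees, less where a joint would pass 70% of its speed; a pose out of reach is approached as far as the arm can. A call with a gripper value outside its range is refused whole. The fingers move at their own pace and stop on an object; the grip force is fixed at half the most. Time passes only in rows, so rows that repeat a pose let the fingers close. It gives the time, the measured TCP pose, the force, the opening and the grip force at its end, in the units of the state.
- ctrl.read_state(): the state, without advancing time (a new reading comes with each control period).
- ctrl.snapshot(name): name is "scene" or "top"; returns a dict with "pixels" (400x640x3 uint8, red, green, blue), "intrinsics" (3x3 intrinsics, pixels), "world_from_camera" (4x4, takes a point from camera to world coordinates). Camera axes: x right, y up, looking along -z (the intrinsics and any distortion apply to the point x, -y, -z); pixel columns grow to the right and rows downward; lengths in m; the calibration is good to about 2 mm. A picture is of the moment at which its call begins. There is no depth.
- ctrl.sign_off(): hands the job in; it is judged then, once.
The state is a dict: "time": time; "joints": joint angles; "dq": joint speeds; "joint_efforts": joint torques, N m; "tcp_pos": TCP position; "tool_rot": TCP orientation; "force": force on the tool from outside, world axes, zero at the start; "torque": the same for the moment, N m; "finger_gap": opening from 0.0 (shut) to 1.0 (fully open); "gripper_force": force on a finger pad.
Only numpy, scipy, OpenCV 4.12 (cv2) and the standard library are available. Lean on these libraries where they do the work, as an engineer would, in place of code of your own. Each camera call takes 0.05 s, during which the arm holds its last target. There are 200 camera calls.

## Working session

There is one attempt and no reset: what is moved stays moved. The work goes in short steps, Python scripts to look and compute and a tool call to move; the robot and the scene stay as the last step left them, time stands still between calls to the robot, and variables do not carry over. Pictures are saved under pics/ and viewed, at most 10 in all, crops included, and the job is handed in when it is done.

Besides the shell and the picture viewer there is one more tool, called as name([rows], argument=value, ...), one row to a line, values as JSON. send_rows: Moves the arm, as the interface text tells. Its arguments: {"type":"object","properties":{"rows":{"type":"array","items":{"type":"array"}}},"required":["rows"]}

```bash
mkdir -p pics; python3 - <<'E'
from rig import ctrl
import cv2,numpy as np
for n in("scene","top"):
    s=ctrl.snapshot(n);cv2.imwrite(f"pics/{n}0.png",s["pixels"][:,:,::-1]);print(n,s["intrinsics"].tolist(),np.round(s["world_from_camera"],4).tolist(),s.keys())
print(ctrl.read_state(),ctrl.nose_length)
E
```

```text
scene [[424.35488461674623, 0.0, 312.95236464088634], [0.0, 424.35488461674623, 194.744902192838], [0.0, 0.0, 1.0]] [[-0.2391, -0.5482, 0.8014, 1.4499], [0.9708, -0.1524, 0.1853, 0.2277], [0.0205, 0.8223, 0.5687, 0.7219], [0.0, 0.0, 0.0, 1.0]] dict_keys(['pixels', 'intrinsics', 'world_from_camera'])
top [[407.5917344876073, 0.0, 321.17469801802855], [0.0, 407.5917344876073, 201.07823137486758], [0.0, 0.0, 1.0]] [[-0.0288, 0.9972, -0.0695, 0.4397], [-0.9995, -0.0295, -0.0089, 0.007], [-0.0109, 0.0693, 0.9975, 1.19], [0.0, 0.0, 0.0, 1.0]] dict_keys(['pixels', 'intrinsics', 'world_from_camera'])
{'time': 0.1, 'joints': array([ 1.14859372e+00,  3.53564310e-01,  1.63406054e+00, -2.39066741e-06,
        1.15523249e+00, -2.39456505e-03]), 'dq': array([ 0.00177527, -0.00199216, -0.00296049, -0.00010112,  0.0004821 ,
       -0.00032623]), 'joint_efforts': array([ 4.73302907e-05, -6.06359982e+01, -3.42820430e+01, -9.21755856e-06,
        3.99818702e-03,  6.76840642e-06]), 'tcp_pos': array([0.2546483 , 0.57053112, 0.4040454 ]), 'tool_rot': array([-6.54544492e-01, -3.07237877e+00,  1.94252356e-03]), 'force': array([-1.0356868 , -0.17460433,  0.91491428]), 'torque': array([0.020366  , 0.00901292, 0.00036839]), 'gripper_force': 0.0, 'finger_gap': 1.0000828611974204} 0.1734
```

View pics/top0.png

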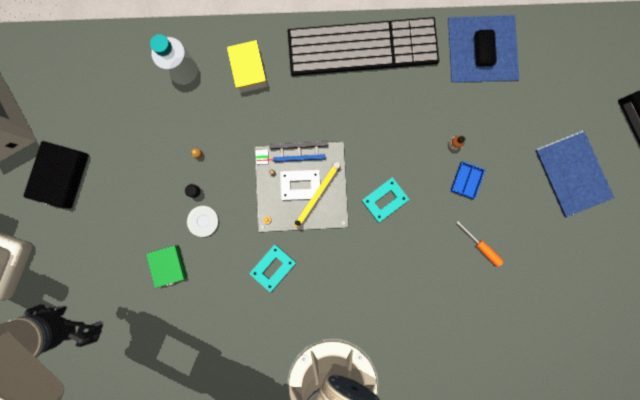

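View pics/scene0.png

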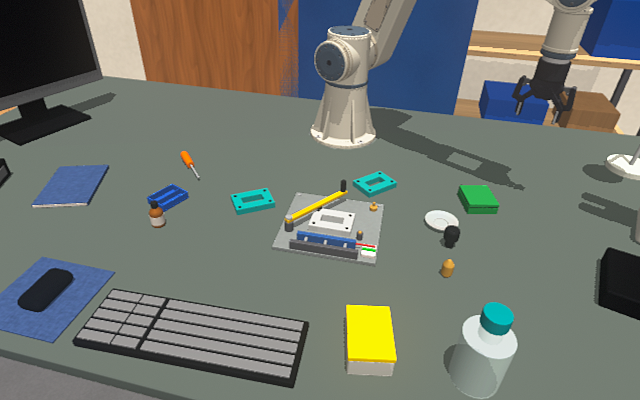

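The top view shows the jig centred near (301,187), with the white holder near (300,185). The keeper bar is open, running from its hinge near (337,167) to its knob near (298,223). The fence is near (300,158) and the gauge near (262,157). Turquoise look-alikes lie near (272,268) and (386,200). Next I'll measure these.

```bash
cat > h.py <<'E'
from rig import ctrl
import cv2,numpy as np
def cast(s,px,z):
    K=s["intrinsics"];T=s["world_from_camera"];px=np.atleast_2d(np.float64(px))
    d=np.c_[(px[:,0]-K[0,2])/K[0,0],-(px[:,1]-K[1,2])/K[1,1],-np.ones(len(px))]@T[:3,:3].T
    return T[:3,3]+d*((z-T[2,3])/d[:,2])[:,None]
def proj(s,P):
    K=s["intrinsics"];T=s["world_from_camera"];c=(np.atleast_2d(P)-T[:3,3])@T[:3,:3]
    return np.c_[K[0,0]*c[:,0]/-c[:,2]+K[0,2],K[1,1]*-c[:,1]/-c[:,2]+K[1,2]]
def mask(s,lo,hi,roi):
    h=cv2.cvtColor(s["pixels"],cv2.COLOR_RGB2HSV);m=cv2.inRange(h,np.array(lo),np.array(hi));o=np.zeros_like(m)
    x0,y0,x1,y1=roi;o[y0:y1,x0:x1]=m[y0:y1,x0:x1];return o
def big(m):
    c,_=cv2.findContours(m,cv2.RETR_EXTERNAL,cv2.CHAIN_APPROX_NONE);return max(c,key=cv2.contourArea)
E
python3 - <<'E'
from h import *
s=ctrl.snapshot("top");R=(245,130,360,242)
hsv=cv2.cvtColor(s["pixels"],cv2.COLOR_RGB2HSV)
for p in [(265,200),(300,195),(286,188),(320,190),(300,158),(298,223),(240,200)]: print(p,hsv[p[1],p[0]])
for n,lo,hi,z in [("plate",(0,0,120),(179,60,215),.012),("holder",(0,0,222),(179,40,255),.030),("bar",(20,120,120),(35,255,255),.05),("fence",(100,120,60),(125,255,255),.0345)]:
    m=mask(s,lo,hi,R if n!="holder" else(275,165,325,206)); c=big(m)
    r=cv2.minAreaRect(c);b=cv2.boxPoints(r);w=cast(s,b,z)
    print(n,np.round(r[0],1),np.round(b,1).tolist());print(np.round(w[:,:2],4).tolist(),"ctr",w.mean(0).round(4),"sides",np.linalg.norm(w[1]-w[0]).round(4),np.linalg.norm(w[2]-w[1]).round(4))
cv2.imwrite("pics/crop1.png",cv2.resize(s["pixels"][130:242,245:360,::-1],None,fx=5,fy=5,interpolation=cv2.INTER_CUBIC))
E
```

```text
(265, 200) [ 24  18 203]
(300, 195) [ 60   1 252]
(286, 188) [ 60   1 252]
(320, 190) [ 29 182 251]
(300, 158) [108 177 206]
(298, 223) [170  16  47]
(240, 200) [ 43  24 128]
plate [302.  185.5] [[245.0, 130.0], [359.0, 130.0], [359.0, 241.0], [245.0, 241.0]]
[[0.7377, 0.2353], [0.7272, -0.0993], [0.4036, -0.0879], [0.413, 0.2404]] ctr [0.5704 0.0721 0.012 ] sides 0.3347 0.3238
holder [299.5 184.5] [[280.0, 170.0], [319.0, 170.0], [319.0, 199.0], [280.0, 199.0]]
[[0.6135, 0.133], [0.6101, 0.021], [0.5267, 0.0234], [0.53, 0.1348]] ctr [0.57  0.078 0.03 ] sides 0.112 0.0834
bar [316.6 194.6] [[296.20001220703125, 219.8000030517578], [332.0, 166.0], [337.1000061035156, 169.39999389648438], [301.20001220703125, 223.1999969482422]]
[[0.4688, 0.0886], [0.6174, -0.0162], [0.6073, -0.0302], [0.459, 0.0747]] ctr [0.5381 0.0292 0.05  ] sides 0.1818 0.0172
fence [299.  157.6] [[273.79998779296875, 157.0], [324.0, 154.3000030517578], [324.20001220703125, 158.3000030517578], [274.0, 160.89999389648438]]
[[0.651, 0.1493], [0.6542, 0.0055], [0.6427, 0.0052], [0.6395, 0.149]] ctr [0.6468 0.0772 0.0345] sides 0.1439 0.0116
```

View pics/crop1.png

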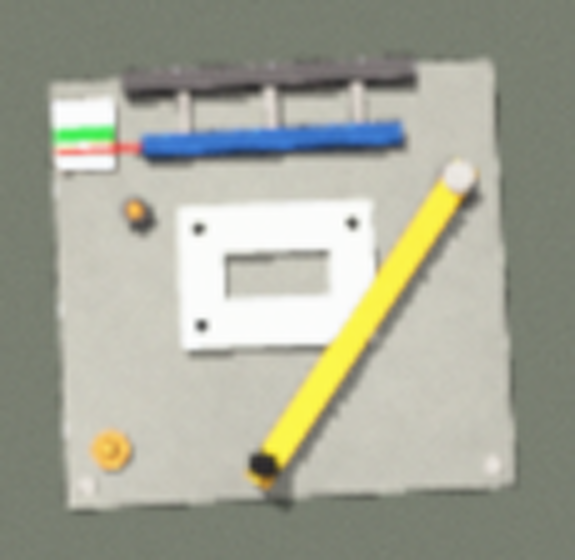

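The crop shows the jig plate with corners at crop pixels (50,85), (493,60), (513,485) and (70,508). The knob top is at (263,463), the hinge at (459,175), and the holder's visible corners are at (178,208), (372,200) and (185,352). Next I'll turn these into jig coordinates.

```bash
cat >> h.py <<'E'
def jig2w(J,p): 
    x,y,a=J;c,s_=np.cos(a),np.sin(a);p=np.atleast_2d(p);return np.c_[x+c*p[:,0]-s_*p[:,1],y+s_*p[:,0]+c*p[:,1]]
def w2jig(J,p):
    x,y,a=J;c,s_=np.cos(a),np.sin(a);p=np.atleast_2d(p)[:,:2]-[x,y];return np.c_[c*p[:,0]+s_*p[:,1],-s_*p[:,0]+c*p[:,1]]
E
python3 - <<'E'
from h import *
s=ctrl.snapshot("top");u=lambda p:(np.float64(p)+.5)/5-.5+[245,130]
w=cast(s,u([(50,85),(493,60),(513,485),(70,508)]),.012)[:,:2] # +x+y,+x-y,-x-y,-x+y
print("plate sides",[np.linalg.norm(w[i]-w[i-1]).round(4) for i in range(4)])
ey=(w[0]+w[3]-w[1]-w[2]);a=np.arctan2(-ey[0],ey[1]);ex=w[0]+w[1]-w[2]-w[3];a2=np.arctan2(ex[1],ex[0])
J=(*w.mean(0),(a+a2)/2);print("J",J,a,a2)
def sh(n,px,z): print(n,(w2jig(J,cast(s,px,z))*1e3).round(1).tolist())
sh("hinge top(50,-105)",u([(459,175)]),.05)
sh("knob",u([(263,463)]),.084)
sh("holder",u([(178,208),(372,200),(185,352)]),.030)
sh("thumb(-95,100)",u([(110,450)]),.036)
sh("fence front(75,+-75)",u([(142,160),(403,144)]),.0345)
sh("barctr",[[316.6,194.6]],.05)
# knob in scene view
q=ctrl.snapshot("scene");m=mask(q,(0,0,0),(179,255,60),(335,170,352,198));c=big(m);print(cv2.boundingRect(c))
for n,P in [("hinge",(50,-105,.045)),("fence",(75,0,.0345)),("thumb",(-95,100,.036)),("plate c",(-125,130,.012)),("plate d",(-125,-130,.012)),("plate e",(125,-130,.012)),("plate f",(125,130,.012))]:
    W=np.r_[jig2w(J,[P[0]/1e3,P[1]/1e3])[0],P[2]];print(n,proj(q,W).round(1).tolist())
x,y,wd,h=cv2.boundingRect(c);print("knob scene top",(w2jig(J,cast(q,[[x+wd/2,y+3]],.084))*1e3).round(1))
cv2.imwrite("pics/crop2.png",cv2.resize(q["pixels"][170:270,265:395,::-1],None,fx=5,fy=5,interpolation=cv2.INTER_CUBIC))
E
```

```text
plate sides [np.float64(0.2476), np.float64(0.2599), np.float64(0.2484), np.float64(0.2561)]
J (np.float64(0.5669036310240867), np.float64(0.07530319435397428), np.float64(0.02298227515686916)) 0.024419795987043275 0.021544754326695042
hinge top(50,-105) [[51.7, -105.2]]
knob [[-105.4, 10.6]]
holder [[44.4, 56.1], [43.1, -55.3], [-38.6, 55.9]]
thumb(-95,100) [[-92.5, 100.2]]
fence front(75,+-75) [[72.5, 75.1], [73.7, -74.8]]
barctr [[-30.2, -45.1]]
(341, 180, 5, 12)
hinge [[288.2, 218.8]]
fence [[326.0, 234.3]]
thumb [[372.8, 201.3]]
plate c [[383.5, 203.7]]
plate d [[295.7, 191.1]]
plate e [[270.8, 245.6]]
plate f [[374.9, 263.0]]
knob scene top [[-93.6  14.3]]
```

View pics/crop2.png

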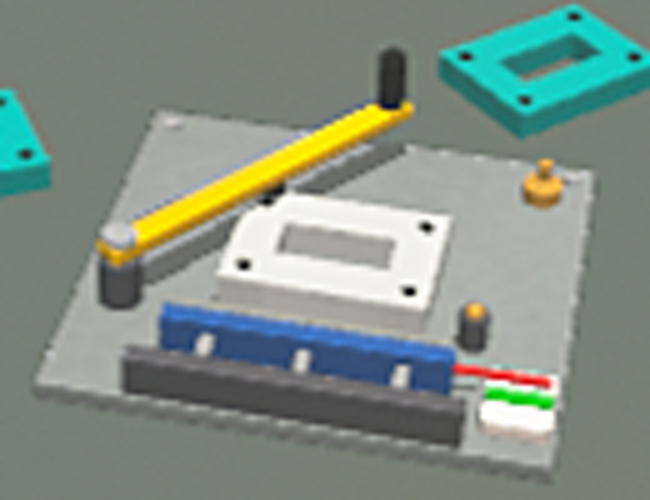

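The crop shows the knob upright at crop (392,78), a clear area behind it, and the red pointer at the start of the gauge at (500,375). The measured hinge, fence, thumbscrew and plate size agree with the given values to within about 2.5 mm. The keeper is at about 0.93 rad. Next I'll plan the approach.

```bash
cat >> h.py <<'E'
from scipy.spatial.transform import Rotation as Ro
J=(.5675,.0753,.023)
def rel(jx,jy,tipz,yawdeg):
    "jig mm, tip height mm, tool x yaw in jig deg -> shift/turn in tool axes"
    st=ctrl.read_state();R=Ro.from_rotvec(st["tool_rot"])
    W=np.r_[jig2w(J,[jx/1e3,jy/1e3])[0],tipz/1e3+ctrl.nose_length]
    y=np.deg2rad(yawdeg)+J[2];X=np.array([np.cos(y),np.sin(y),0]);Z=np.array([0,0,-1.])
    D=Ro.from_matrix(np.c_[X,np.cross(Z,X),Z])
    print((jx,jy,tipz,yawdeg),"shift",(R.inv().apply(W-st["tcp_pos"])*1e3).round(1),"turn",np.rad2deg((R.inv()*D).as_rotvec()).round(1))
def where():
    st=ctrl.read_state();R=Ro.from_rotvec(st["tool_rot"]).as_matrix()
    p=w2jig(J,st["tcp_pos"])[0]*1e3;print("t",round(st["time"],2),"jig",p.round(1),"tip",round((st["tcp_pos"][2]-ctrl.nose_length)*1e3,1),"yaw",np.rad2deg(np.arctan2(R[1,0],R[0,0])-J[2]).round(2),"F",st["force"].round(1),"gap",round(st["finger_gap"],2))
E
python3 -c "
from h import *
where();rel(-125,-14,180,53.4);rel(-125,-14,60,53.4)"
```

```text
t 0.25 jig [-301.3  502.4] tip 230.9 yaw 154.63 F [ 0.4 -0.7  0.4] gap 1.0
(-125, -14, 180, 53.4) shift [-380.6 -391.    51.2] turn [ -0.    0.  101.2]
(-125, -14, 60, 53.4) shift [-380.6 -391.   171.2] turn [ -0.    0.  101.2]
```

send_rows([
  [[-38,-39,5],[0,0,10],0],
  [[-76,-78,10],[0,0,20],0],
  [[-114,-117,15],[0,0,30],0],
  [[-152,-156,20],[0,0,40],0],
  [[-190,-195,25],[0,0,50],0],
])

```text
time: 0.88
tcp_pos: [0.349, 0.3136, 0.3797]
tool_rot: [1.898, 2.503, 0.001]
force: [0.1, 0.6, -0.1]
finger_gap: -0.002
gripper_force: 0.0
```

```bash
python3 -c "
from h import *
where();rel(-125,-14,180,53.4)"
```

```text
t 0.88 jig [-212.9  243.3] tip 206.3 yaw 104.32 F [ 0.1  0.6 -0.1] gap -0.0
(-125, -14, 180, 53.4) shift [-271.    21.5   26.2] turn [ 0.  -0.  50.9]
```

send_rows([
  [[-54,4,5],[0,0,10.2],0],
  [[-108,8,10],[0,0,20.4],0],
  [[-162,12,15],[0,0,30.6],0],
  [[-217,17,20],[0,0,40.8],0],
  [[-271,21,26],[0,0,50.9],0],
])

```text
time: 1.5
tcp_pos: [0.4439, 0.0587, 0.3538]
tool_rot: [2.79, 1.443, 0.002]
force: [1.3, 0.2, 0.4]
finger_gap: 0.0
gripper_force: 0.0
```

```bash
python3 -c "
from h import *
where();rel(-125,-14,60,53.4)"
```

```text
t 1.5 jig [-124.   -13.8] tip 180.4 yaw 53.39 F [1.3 0.2 0.4] gap 0.0
(-125, -14, 60, 53.4) shift [ -0.9  -0.8 120.4] turn [ 0. -0. -0.]
```

send_rows([
  [[0,0,30],[0,0,0],0],
  [[0,0,60],[0,0,0],0],
  [[0,0,90],[0,0,0],0],
  [[0,0,110],[0,0,0],0],
  [[0,0,120],[0,0,0],0],
])

```text
time: 2.12
tcp_pos: [0.4432, 0.0604, 0.2328]
tool_rot: [-2.786, -1.452, 0.002]
force: [0.5, 1.4, -0.1]
finger_gap: 0.002
gripper_force: 0.0
```

```bash
cat > wp.py <<'E'
# waypoints: finger centre d mm behind the knob on its arc, for knob angles t
import sys
from h import *
where();d=float(sys.argv[1])
for t in map(float,sys.argv[2:]):
    k=np.array([50-195*np.sin(t),-105+195*np.cos(t)])-d*np.array([np.cos(t),np.sin(t)]);rel(*k.round(2),58,np.rad2deg(t).round(2))
E
python3 wp.py 19 .93 .85 .75 .65 .55 .45
python3 -c "
from h import *
q=ctrl.snapshot('scene');cv2.imwrite('pics/crop3.png',cv2.resize(q['pixels'][110:270,265:415,::-1],None,fx=3.5,fy=3.5,interpolation=cv2.INTER_CUBIC))"
```

```text
t 2.12 jig [-124.7  -12.1] tip 59.4 yaw 53.73 F [ 0.5  1.4 -0.1] gap 0.0
(np.float64(-117.67), np.float64(-3.65), 58, np.float64(53.29)) shift [10.9  0.7  1.3] turn [-0.1  0.1  0.4]
(np.float64(-109.04), np.float64(9.42), 58, np.float64(48.7)) shift [26.6 -0.1  1.3] turn [-0.1  0.1  5. ]
(np.float64(-96.82), np.float64(24.73), 58, np.float64(42.97)) shift [46.1  0.7  1.3] turn [-0.1  0.1 10.8]
(np.float64(-83.14), np.float64(38.74), 58, np.float64(37.24)) shift [65.5  3.4  1.3] turn [-0.1  0.1 16.5]
(np.float64(-68.12), np.float64(51.31), 58, np.float64(31.51)) shift [84.6  8.1  1.3] turn [-0.   0.1 22.2]
(np.float64(-51.93), np.float64(62.32), 58, np.float64(25.78)) shift [103.   14.6   1.2] turn [-0.   0.1 27.9]
```

View pics/crop3.png

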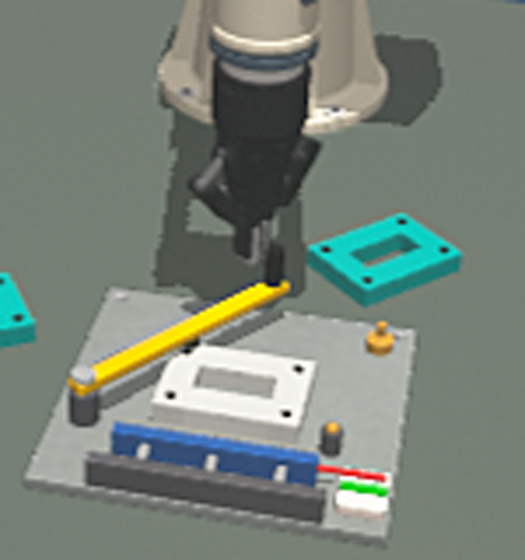

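The shut fingers, at (258,240), stand just behind the knob at (275,262). Now I'll push it along its arc.

send_rows([
  [[11,0.5,1],[0,0,0],0],
  [[27,0,1],[0,0,5],0],
  [[46,1,1],[0,0,11],0],
  [[65.5,3.5,1],[0,0,16.5],0],
  [[84.5,8,1],[0,0,22],0],
])

```text
time: 2.8
tcp_pos: [0.4995, 0.1263, 0.2338]
tool_rot: [3.013, 0.889, 0.003]
force: [0.5, -0.4, 0.0]
finger_gap: -0.004
gripper_force: 0.2
```

```bash
python3 wp.py 19 .55 .45 .35 .27 .19 .13
```

```text
t 2.8 jig [-66.8  52.6] tip 60.4 yaw 31.57 F [ 0.5 -0.4  0. ] gap -0.0
(np.float64(-68.12), np.float64(51.31), 58, np.float64(31.51)) shift [-1.8  0.4  2.4] turn [ 0.  -0.1  0.1]
(np.float64(-51.93), np.float64(62.32), 58, np.float64(25.78)) shift [17.8 -0.5  2.4] turn [ 0.  -0.1  5.8]
(np.float64(-34.71), np.float64(71.66), 58, np.float64(20.05)) shift [37.3  0.6  2.5] turn [ 0.  -0.1 11.5]
(np.float64(-20.32), np.float64(77.87), 58, np.float64(15.47)) shift [52.9  2.8  2.5] turn [ 0.  -0.1 16.1]
(np.float64(-5.49), np.float64(82.9), 58, np.float64(10.89)) shift [68.1  6.3  2.5] turn [ 0.  -0.1 20.7]
(np.float64(5.88), np.float64(85.89), 58, np.float64(7.45)) shift [79.4  9.7  2.6] turn [ 0.  -0.1 24.1]
```

send_rows([
  [[18,-0.5,2],[0,0,6],0],
  [[37,0.5,2],[0,0,11.5],0],
  [[53,3,2],[0,0,16],0],
  [[68,6,2],[0,0,20.5],0],
  [[79,9.5,2],[0,0,24],0],
])

```text
time: 3.42
tcp_pos: [0.571, 0.1613, 0.2319]
tool_rot: [-3.132, -0.245, -0.003]
force: [-1.3, 0.2, 1.1]
finger_gap: -0.001
gripper_force: 0.2
```

```bash
python3 wp.py 19 .13 .09 .05 .02 0
python3 -c "
from h import *
q=ctrl.snapshot('scene');cv2.imwrite('pics/crop4.png',cv2.resize(q['pixels'][130:270,265:415,::-1],None,fx=4,fy=4,interpolation=cv2.INTER_CUBIC))"
```

```text
t 3.42 jig [ 5.5 85.9] tip 58.5 yaw 7.62 F [-1.3  0.2  1.1] gap -0.0
(np.float64(5.88), np.float64(85.89), 58, np.float64(7.45)) shift [0.4 0.1 0.5] turn [-0.  -0.1  0.2]
(np.float64(13.55), np.float64(87.5), 58, np.float64(5.16)) shift [ 8.2 -0.5  0.5] turn [-0.  -0.1  2.5]
(np.float64(21.28), np.float64(88.81), 58, np.float64(2.86)) shift [16.  -0.8  0.5] turn [-0.  -0.1  4.8]
(np.float64(27.1), np.float64(89.58), 58, np.float64(1.15)) shift [21.9 -0.8  0.5] turn [-0.  -0.1  6.5]
(np.float64(31.0), np.float64(90.0), 58, np.float64(0.0)) shift [25.8 -0.7  0.5] turn [-0.  -0.1  7.6]
```

View pics/crop4.png

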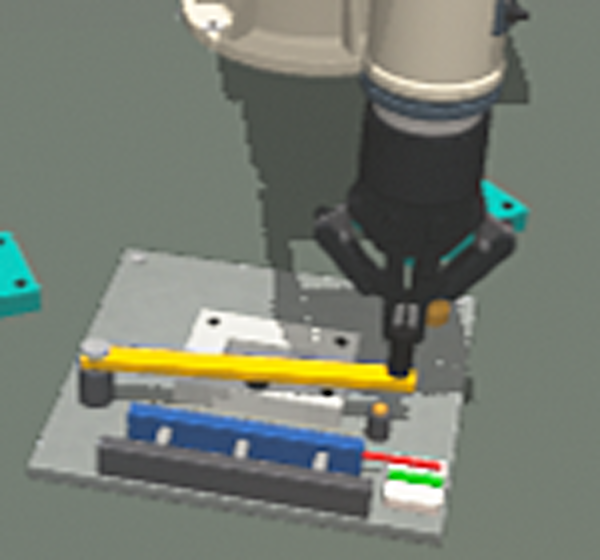

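The bar is nearly shut and the knob, at (400,360), is just ahead of the fingers. I'll finish the swing in small steps while watching the force.

send_rows([
  [[4,0,0],[0,0,1.5],0],
  [[8,-0.5,0],[0,0,2.5],0],
  [[12,-0.5,0],[0,0,3.5],0],
  [[16,-1,0],[0,0,5],0],
  [[20,-1,0],[0,0,6],0],
])

```text
time: 4.1
tcp_pos: [0.5884, 0.1641, 0.2304]
tool_rot: [3.14, 0.081, -0.006]
force: [-4.1, -0.8, 3.4]
finger_gap: -0.002
gripper_force: 2.0
```

```bash
python3 wp.py 19 .02 0
```

```text
t 4.1 jig [22.9 88.3] tip 57.0 yaw 1.64 F [-4.1 -0.8  3.4] gap -0.0
(np.float64(27.1), np.float64(89.58), 58, np.float64(1.15)) shift [ 4.2 -1.1 -1. ] turn [0.  0.2 0.5]
(np.float64(31.0), np.float64(90.0), 58, np.float64(0.0)) shift [ 8.1 -1.4 -1. ] turn [0.  0.2 1.6]
```

send_rows([
  [[2,0,-1],[0,0,0.5],0],
  [[4,0,-1],[0,0,0.5],0],
  [[4,0,-1],[0,0,0.5],0],
])

```text
time: 4.47
tcp_pos: [0.5939, 0.1646, 0.2319]
tool_rot: [-3.141, -0.07, -0.002]
force: [0.1, -0.2, -0.7]
finger_gap: -0.001
gripper_force: 0.0
```

```bash
python3 wp.py 19 0
```

```text
t 4.47 jig [28.4 88.7] tip 58.5 yaw 1.23 F [ 0.1 -0.2 -0.7] gap -0.0
(np.float64(31.0), np.float64(90.0), 58, np.float64(0.0)) shift [ 2.6 -1.3  0.5] turn [-0.  -0.1  1.2]
```

send_rows([
  [[2,0,0],[0,0,1],0],
  [[4,0,0],[0,0,1],0],
  [[4,0,0],[0,0,1],0],
])

```text
time: 4.85
tcp_pos: [0.5966, 0.1647, 0.2316]
tool_rot: [3.141, 0.042, -0.004]
force: [-5.3, 0.2, 3.8]
finger_gap: -0.004
gripper_force: 2.8
```

```bash
python3 wp.py 19 0; python3 - <<'E'
from h import *
q=ctrl.snapshot("scene");m=mask(q,(20,150,120),(35,255,255),(270,190,372,240));c=big(m).reshape(-1,2)
r=cv2.fitLine(c.astype(np.float32),cv2.DIST_L2,0,.01,.01).ravel();a=r[2:];print("slope",r[1]/r[0],c[:,0].min(),c[:,0].max())
for t in(0,.03,.06):
    P=[np.r_[jig2w(J,[(50-u*np.sin(t))/1e3,(-105+u*np.cos(t))/1e3])[0],.05] for u in(0,195)];p=proj(q,P);print(t,p.round(1).tolist(),(p[1]-p[0])[1]/(p[1]-p[0])[0])
E
```

```text
t 4.85 jig [31.2 88.7] tip 58.2 yaw 0.22 F [-5.3  0.2  3.8] gap -0.0
(np.float64(31.0), np.float64(90.0), 58, np.float64(0.0)) shift [-0.2 -1.3  0.2] turn [0.  0.1 0.2]
slope 0.14673686 285 368
0 [[288.1, 217.4], [363.4, 229.0]] 0.15385498223318797
0.03 [[288.1, 217.4], [363.6, 227.5]] 0.1342892668063838
0.06 [[288.1, 217.4], [363.8, 226.1]] 0.11500457472425651
```

send_rows([
  [[2,0,0],[0,0,0],0],
  [[4,0,0],[0,0,0],0],
  [[4,0,0],[0,0,0],0],
])

```text
time: 5.28
tcp_pos: [0.5981, 0.1648, 0.2312]
tool_rot: [3.14, 0.042, -0.016]
force: [-18.9, 2.2, 13.9]
finger_gap: 0.003
gripper_force: 9.6
```

```bash
python3 wp.py 19 0
```

```text
t 5.28 jig [32.6 88.8] tip 57.8 yaw 0.21 F [-18.9   2.2  13.9] gap 0.0
(np.float64(31.0), np.float64(90.0), 58, np.float64(0.0)) shift [-1.6 -1.2 -0.2] turn [0.1 0.6 0.2]
```

The force jumps to 19 N over 1.4 mm, so the bar is at its stop with the detent already passed. I'll back off, lift, and go behind the holder.

send_rows([
  [[-20,0,0],[0,0,0],0],
  [[-50,0,-25],[0,0,0],0],
  [[-75,35,-50],[0,0,0],0],
  [[-96,65,-50],[0,0,0],0],
  [[-98,88,-45],[0,0,0],0],
])

```text
time: 5.9
tcp_pos: [0.5048, 0.0733, 0.2775]
tool_rot: [-3.141, -0.043, -0.002]
force: [1.0, 0.1, -0.3]
finger_gap: 0.001
gripper_force: 0.0
```

```bash
python3 -c "
from h import *
where();rel(-65,.5,16,0);rel(-65,.5,60,0)
for n,z in (('top',0),):
    s=ctrl.snapshot(n)
q=ctrl.snapshot('scene');cv2.imwrite('pics/crop5.png',cv2.resize(q['pixels'][150:270,255:405,::-1],None,fx=4,fy=4,interpolation=cv2.INTER_CUBIC))
a=cv2.resize(s['pixels'][130:242,245:360,::-1],None,fx=5,fy=5,interpolation=cv2.INTER_CUBIC);cv2.imwrite('pics/crop6.png',a)"
```

```text
t 5.9 jig [-62.7  -0.5] tip 104.1 yaw 0.23 F [ 1.   0.1 -0.3] gap 0.0
(-65, 0.5, 16, 0) shift [-2.4 -1.  88.1] turn [-0.  -0.1  0.2]
(-65, 0.5, 60, 0) shift [-2.3 -1.  44.1] turn [-0.  -0.1  0.2]
```

View pics/crop5.png

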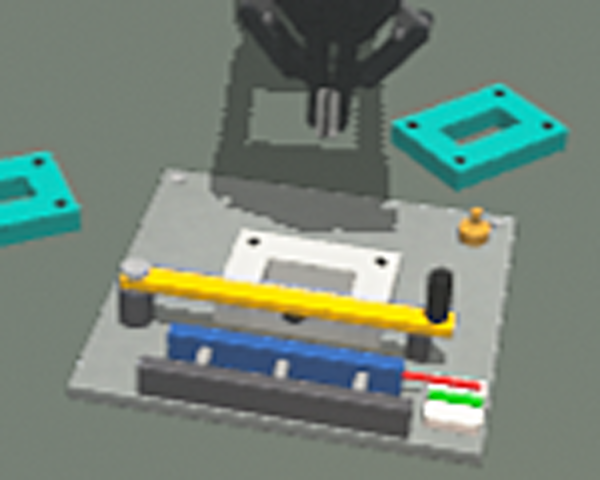

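The keeper is shut along the jig, with its knob at (438,295) over the detent post. The holder, at (315,270), hasn't moved. Now I'll lower the shut fingers behind it.

send_rows([
  [[-3,-1,25],[0,0,0],0],
  [[-3,-1,50],[0,0,0],0],
  [[-3,-1,75],[0,0,0],0],
  [[-3,-1,86],[0,0,0],0],
  [[-3,-1,87],[0,0,0],0],
])

```text
time: 6.62
tcp_pos: [0.5029, 0.0755, 0.1893]
tool_rot: [3.141, 0.043, -0.001]
force: [1.1, 0.3, 0.0]
finger_gap: -0.0
gripper_force: 0.0
```

```bash
python3 -c "
from h import *
where();rel(-48,.5,17,0);rel(-17,.5,17,0)"
```

```text
t 6.62 jig [-64.6   1.7] tip 15.9 yaw 0.24 F [1.1 0.3 0. ] gap -0.0
(-48, 0.5, 17, 0) shift [16.6  1.3 -1.1] turn [0.  0.  0.2]
(-17, 0.5, 17, 0) shift [47.6  1.4 -1.1] turn [0.  0.  0.2]
```

send_rows([
  [[9,1,-1],[0,0,0],0],
  [[16,1,-1],[0,0,0],0],
  [[22,1,-1],[0,0,0],0],
  [[28,1,-1],[0,0,0],0],
  [[34,1,-1],[0,0,0],0],
])

```text
time: 7.25
tcp_pos: [0.5369, 0.075, 0.1907]
tool_rot: [3.141, 0.042, -0.001]
force: [-3.6, -0.1, 2.9]
finger_gap: -0.0
gripper_force: 1.9
```

```bash
python3 -c "
from h import *
where();rel(-17,.5,17,0)
q=ctrl.snapshot('scene');cv2.imwrite('pics/crop7.png',cv2.resize(q['pixels'][150:270,255:405,::-1],None,fx=4,fy=4,interpolation=cv2.INTER_CUBIC))"
```

```text
t 7.25 jig [-30.6   0.4] tip 17.3 yaw 0.22 F [-3.6 -0.1  2.9] gap -0.0
(-17, 0.5, 17, 0) shift [13.6 -0.   0.3] turn [0.  0.  0.2]
```

View pics/crop7.png

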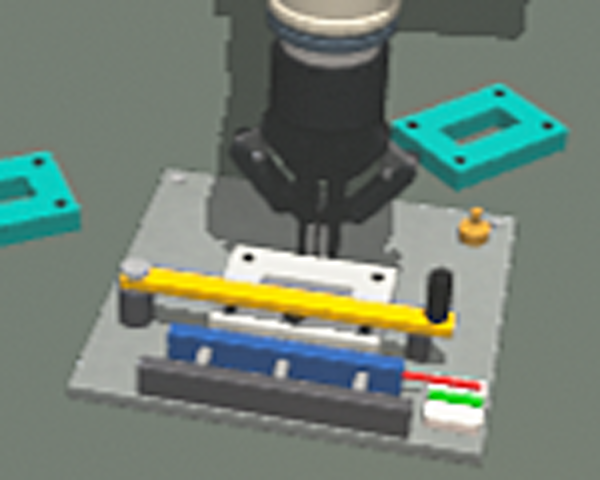

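The fingers, at (320,240), push the middle of the holder, which has moved towards the fence and stayed square. I'll continue.

send_rows([
  [[5,0,0],[0,0,0],0],
  [[10,0,0],[0,0,0],0],
  [[14,0,0],[0,0,0],0],
  [[17,0,0],[0,0,0],0],
  [[20,0,0],[0,0,0],0],
])

```text
time: 7.92
tcp_pos: [0.5556, 0.0757, 0.1904]
tool_rot: [3.141, 0.042, -0.006]
force: [-10.7, 1.3, 7.7]
finger_gap: 0.003
gripper_force: 5.2
```

```bash
cat > g.py <<'E'
from h import *
where()
for n,lab in(("top",1),("scene",1)):
    s=ctrl.snapshot(n)
    P=lambda x,y,z:np.r_[jig2w(J,[x/1e3,y/1e3])[0],z/1e3]
    if n=="top":roi=(252,140,278,172)
    else:roi=(340,230,385,266)
    h=cv2.cvtColor(s["pixels"],cv2.COLOR_RGB2HSV)
    def cen(lo,hi):
        m=mask(s,lo,hi,roi);y,x=np.nonzero(m);w=h[y,x,1].astype(float);return np.array([(x*w).sum()/w.sum(),(y*w).sum()/w.sum()]),len(x)
    g,ng=cen((45,100,60),(80,255,255));r,nr=cen((0,100,60),(8,255,255))
    gj=w2jig(J,cast(s,g,.02))[0]*1e3;rj=w2jig(J,cast(s,r,.0345))[0]*1e3
    print(n,"green",g.round(1),ng,gj.round(1),"red",r.round(1),nr,rj.round(1))
E
python3 g.py
```

```text
t 7.92 jig [-11.9   0.6] tip 17.0 yaw 0.22 F [-10.7   1.3   7.7] gap 0.0
top green [nan nan] 0 [nan nan] red [nan nan] 0 [nan nan]
scene green [368.2 249. ] 38 [ 87.4 109.2] red [362.5 245.4] 21 [94.3 94.6]g.py:10: RuntimeWarning: invalid value encountered in scalar divide
  m=mask(s,lo,hi,roi);y,x=np.nonzero(m);w=h[y,x,1].astype(float);return np.array([(x*w).sum()/w.sum(),(y*w).sum()/w.sum()]),len(x)
```

```bash
python3 -c "
from h import *
q=ctrl.snapshot('scene');a=cv2.resize(q['pixels'][200:270,285:385,::-1],None,fx=7.5,fy=7.5,interpolation=cv2.INTER_CUBIC);cv2.imwrite('pics/crop8.png',a)"
```

```text
(no output)
```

View pics/crop8.png

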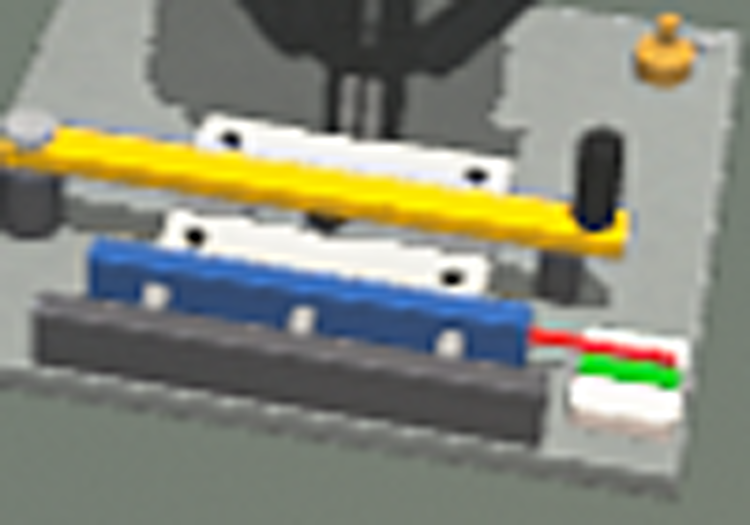

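The fence has moved a few mm and the pointer, at (640,350), is just short of the green patch at (630,370). I'll measure the travel by comparing the pointer with the first picture.

```bash
cat > g.py <<'E'
from h import *
where()
q=ctrl.snapshot("scene");o=dict(q);o["pixels"]=cv2.imread("pics/scene0.png")[:,:,::-1].copy()
def xs(s,lo,hi,z,roi):
    m=mask(s,lo,hi,roi);y,x=np.nonzero(m);w=cv2.cvtColor(s["pixels"],cv2.COLOR_RGB2HSV)[y,x,1].astype(float)
    out=[]
    for c in range(roi[0],roi[2]):
        k=x==c
        if k.any(): out.append(w2jig(J,cast(s,[[c,(y[k]*w[k]).sum()/w[k].sum()]],z))[0]*1e3)
    return np.round(np.median(out,0),1) if out else None
R=(358,238,375,262)
for n,s in(("start",o),("now",q)): print(n,"red",xs(s,(0,70,60),(10,255,255),.0345,R),xs(s,(170,70,60),(179,255,255),.0345,R),"green",xs(s,(45,100,60),(80,255,255),.0345,(364,238,375,262)),"fence top",xs(s,(100,90,120),(125,255,255),.0345,(318,220,350,262)))
E
python3 g.py
```

```text
t 8.07 jig [-11.8   0.7] tip 17.1 yaw 0.22 F [-7.8  1.5  4.5] gap 0.0
start red [ 90.2 102.6] [ 94.  120.2] green [104.7 111.6] fence top [85.2 21.5]
now red [ 93.  102.7] [ 95.2 105.5] green [103.7 111.5] fence top [88.  21.4]
```

send_rows([
  [[1.5,0,0],[0,0,0],0],
  [[3,0,0],[0,0,0],0],
  [[4.5,0,0],[0,0,0],0],
  [[5.5,0,0],[0,0,0],0],
  [[5.5,0,0],[0,0,0],0],
])

```text
time: 8.75
tcp_pos: [0.5595, 0.0757, 0.1902]
tool_rot: [3.141, 0.042, -0.013]
force: [-15.1, 0.3, 12.2]
finger_gap: 0.001
gripper_force: 7.7
```

```bash
python3 g.py;python3 g.py
```

```text
t 8.75 jig [-8.   0.6] tip 16.8 yaw 0.22 F [-15.1   0.3  12.2] gap 0.0
start red [ 90.2 102.6] [ 94.  120.2] green [104.7 111.6] fence top [85.2 21.5]
now red [ 96.6 101.1] [ 97.6 113.2] green [104.9 111.7] fence top [90.7 22.1]
t 8.8 jig [-8.   0.6] tip 16.8 yaw 0.23 F [-15.3   0.6  11.4] gap 0.0
start red [ 90.2 102.6] [ 94.  120.2] green [104.7 111.6] fence top [85.2 21.5]
now red [ 96.  100.8] [ 97.7 110.7] green [104.9 111.7] fence top [90.9 22.1]
```

send_rows([
  [[0,0,-1],[0,0,0],0],
  [[0,0,-1.5],[0,0,0],0],
  [[0,0,-1.5],[0,0,0],0],
])

```text
time: 9.22
tcp_pos: [0.5603, 0.0757, 0.1911]
tool_rot: [3.141, 0.042, -0.009]
force: [-8.5, 0.9, -2.8]
finger_gap: -0.002
gripper_force: 4.1
```

```bash
python3 g.py
```

```text
t 9.22 jig [-7.2  0.6] tip 17.7 yaw 0.23 F [-8.5  0.9 -2.8] gap -0.0
start red [ 90.2 102.6] [ 94.  120.2] green [104.7 111.6] fence top [85.2 21.5]
now red [ 97.  103.6] [ 98.8 105.9] green [105.9 111.7] fence top [92.1 22.6]
```

send_rows([
  [[1,0,0],[0,0,0],0],
  [[2,0,0],[0,0,0],0],
  [[3,0,0],[0,0,0],0],
  [[3,0,0],[0,0,0],0],
])

```text
time: 9.78
tcp_pos: [0.5627, 0.0758, 0.1907]
tool_rot: [3.141, 0.042, -0.012]
force: [-9.9, 1.9, -2.7]
finger_gap: 0.001
gripper_force: 5.0
```

```bash
python3 g.py
```

```text
t 9.78 jig [-4.7  0.6] tip 17.3 yaw 0.22 F [-9.9  1.9 -2.7] gap 0.0
start red [ 90.2 102.6] [ 94.  120.2] green [104.7 111.6] fence top [85.2 21.5]
now red [ 99.8 102.5] [100.7 108.7] green [106.5 111.9] fence top [94.3 22.6]
```

send_rows([
  [[0.2,0,0.4],[0,0,0],0],
  [[0.2,0,0.4],[0,0,0],0],
  [[0.2,0,0.4],[0,0,0],0],
])

```text
time: 10.2
tcp_pos: [0.5628, 0.0758, 0.1904]
tool_rot: [3.141, 0.042, -0.012]
force: [-10.8, 1.7, -1.1]
finger_gap: -0.001
gripper_force: 5.4
```

```bash
python3 g.py
```

```text
t 10.2 jig [-4.7  0.6] tip 17.0 yaw 0.22 F [-10.8   1.7  -1.1] gap -0.0
start red [ 90.2 102.6] [ 94.  120.2] green [104.7 111.6] fence top [85.2 21.5]
now red [ 99.1 102.4] [100.9 107.5] green [106.5 111.9] fence top [94.3 22.8]
```

Slightly lower still, so the holder certainly lies flat, then a last look.

send_rows([
  [[0.3,0,0.3],[0,0,0],0],
  [[0.3,0,0.3],[0,0,0],0],
  [[0.3,0,0.3],[0,0,0],0],
  [[0.3,0,0.3],[0,0,0],0],
])

```text
time: 10.75
tcp_pos: [0.5629, 0.0758, 0.1903]
tool_rot: [3.141, 0.042, -0.013]
force: [-12.3, 1.0, 3.1]
finger_gap: -0.002
gripper_force: 6.4
```

```bash
python3 g.py; python3 -c "
from h import *
q=ctrl.snapshot('scene');a=cv2.resize(q['pixels'][200:270,285:385,::-1],None,fx=7.5,fy=7.5,interpolation=cv2.INTER_CUBIC);cv2.imwrite('pics/crop9.png',a);where()"
```

```text
t 10.75 jig [-4.6  0.6] tip 16.9 yaw 0.22 F [-12.3   1.    3.1] gap -0.0
start red [ 90.2 102.6] [ 94.  120.2] green [104.7 111.6] fence top [85.2 21.5]
now red [ 99.8 102.5] [100.7 108.7] green [106.5 111.9] fence top [94.3 22.9]
t 10.85 jig [-4.6  0.6] tip 16.9 yaw 0.22 F [-12.8   1.2   3. ] gap -0.0
```

View pics/crop9.png

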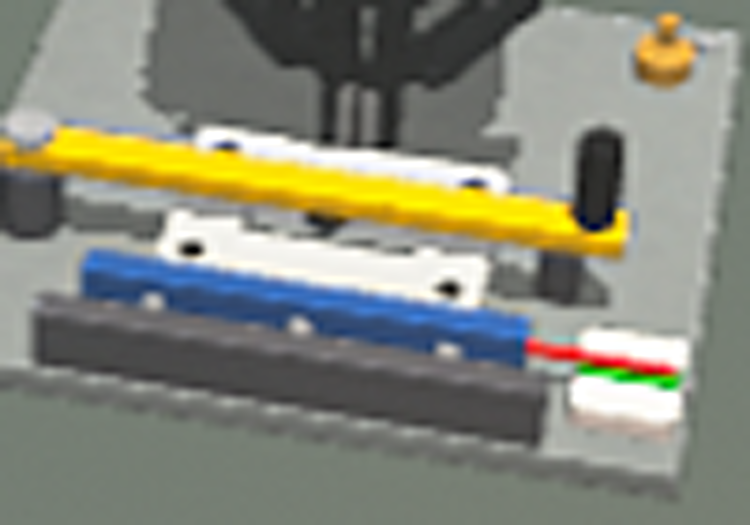

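The pointer, at (640,362), lies over the green patch; allowing for parallax, the travel is about 9.6 mm. The holder's edge is flush and parallel with the fence, the keeper is shut, and the push is steady. I'm handing it in.

```bash
python3 -c "
from rig import ctrl
print(ctrl.sign_off())"
```

```text
the job is handed in; nothing more can be done
None
```

I handed the job in with the keeper shut in its detent and the fingers still pressing the holder flush on the fence: travel is about 9.6 mm, the pointer is over the green patch, and the wrist reads about 12 N, including some friction.

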